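# Start the therapy machine from its switch and keys

## Task

Get the wrist therapy machine going with closed fingertips, grasping nothing: first press the raised half of the mains rocker on the supply box right over, then press the triangular key on the control desk fully down so that it stays down, then press the long start bar fully down, hold it there for a good second and let it come up again. Do not press the mushroom stop knob or the round and square keys, press nothing out of turn, and leave everything standing around where it is.

Things in the scene. Friction and masses are not known exactly. Their poses are not given: they have to be found in the camera images.
- supply: white supply box fixed to the table, 120 x 90 mm and 65 mm high, left of the control desk; origin at the centre of its underside, z up, x along the rocker towards the half that stands up when off. The white mains rocker is on the middle of its top: 60 mm long (along x), 34 mm wide, 10 mm thick, hinged across its middle 75 mm above the table.
- rocker (a joint): mains rocker, rad: 0 = off (the +x half stands up about 6 mm, the other half is down), 0.4 = on (the +x half fully down). It stays where it is pushed; about 3 N at the marked point turns it, more nearer the hinge.
- rocker_high (a point): point on the top face of the rocker, in the middle of its +x half, 23 mm from the hinge, the place to press; 84 mm above the table when off, it goes down about 9 mm to the on position. Its z axis points up when off. The rocker never goes below the box top.
- desk: control desk fixed to the table: white case with a grey top, 170 x 240 mm, top face 45 mm above the table; origin at the centre of its underside, z up, y along the row of three program keys, x from the near row (start bar, stop knob) to the far row (program keys). The keys stand 68 mm apart on the line x = +28 mm, at y = +68, 0 and -68 mm; which key is in which place varies.
- key_tri (a joint): travel of the triangular key, m: 0 = up, 0.008 = fully down. No spring: it stays where it is pushed, about 3 N.
- key_tri_top (a point): centre of the flat top of the white triangular program key (sides 39 mm), 13 mm above the desk top when up, 5 mm when down; moves with the key, z up.
- key_round (a joint): travel of the round key, m, 0 = up, 0.008 = down; not to be pressed.
- key_round_top (a point): centre of the top of the white round program key (30 mm across), 13 mm above the desk top.
- key_square (a joint): travel of the square key, m, 0 = up, 0.008 = down; not to be pressed.
- key_square_top (a point): centre of the top of the white square program key (28 x 28 mm), 13 mm above the desk top.
- start_bar (a joint): travel of the start bar, m: 0 = up, 0.007 = fully down; a spring of about 1.6 N at the start and 4 N when fully down brings it back up.
- start_top (a point): centre of the top of the white start bar, 80 mm long (along the desk's y) and 28 mm wide, in the near row at x = -45, y = +45 mm of the desk; its top is 13 mm above the desk top when up; moves with the bar, z up.
- stop_knob (a joint): travel of the stop knob, m, 0 = up, 0.006 = down, sprung; not to be pressed.
- stop_top (a point): top of the white mushroom stop knob (38 mm across), in the near row at x = -45, y = -75 mm of the desk, 24 mm above the desk top.
- putty_jar: loose clear jar with white lid, 56 mm across, 50 mm high, just left of the desk; origin under its centre.
- grip_ring: loose black rubber hand-exercise ring, 72 mm across, 22 mm high, on the near side of the desk; origin under its centre.
- dumbbell: loose small dumbbell with black six-sided heads, 124 mm long (along its x), about 50 mm high, right of the desk; origin under its centre.
- wood_peg: loose upright wooden peg, 25 mm across, 70 mm high, on the far side of the desk; origin under its centre.
- mug: loose white mug, 76 mm across, 85 mm high, behind and left of the desk; origin under its centre.
- pump_bottle: loose clear pump bottle, 60 mm across, 141 mm high, behind the supply box; origin under its centre.
Things that resemble listed ones, but are neither listed nor needed, are in the scene too. What is shaped like the supply but green or red is not meant.

How it is judged:
By the outcome, as a careful person would: the job done as asked, in the order asked, and still so for the second after the job is handed in, with the robot touching nothing.
It also fails if it takes over 58 s, if anything falls off the work surface, if the arm or the gripper's body presses on something with over 40 N, if the wrist force passes 120 N, or if a joint passes its speed limit or range.

## Robot

A 7-joint arm with a two-finger parallel gripper is mounted at the origin on the work surface. World frame = base frame: x ahead of the robot, y to its left, z up, the work surface at z = 0. Lengths are in m, angles in rad, forces in N, time in s.
With the tool pointing down it reaches from about 0.4 to 0.85 m from the base axis. Payload 4.5 kg.
Tool frame: the origin (TCP) lies midway between the tips of the shut fingers; the grasp point (between the pads) lies 19 mm behind it; x points along the fingers, z is the direction in which the jaws open and shut, and the axes are right-handed (so a half turn about x gives the same grasp; the last joint's range is limited). The gripper opens to 85 mm and grips with 20 to 120 N. Pads are 22 mm wide; open, the fingers measure 114 mm over their backs; the gripper's body (76 mm by 85 mm) begins 54 mm behind the grasp point. The pads swing forward as they close: fully open they stand 13 mm farther back than shut.
Start: joints at [-1.238, 0.689, -0.195, 1.565, 0.157, 0.902, -0.215], TCP at [0.184, 0.597, 0.231] pointing down, gripper open.
Joint ranges: [-3.01, 3.01], [-0.46, 2.08], [-1.47, 1.51], [0.13, 2.56], [-1, 4.14], [0.04, 2.09], [-2.66, 2.66]. Speed limits (rad/s): [2.57, 2.57, 3.14, 3.14, 3.14, 3.14, 3.14].

## Interface

Orientations are given as [roll, pitch, yaw] about the fixed x, y, z axes, in that order (R = Rz(yaw) Ry(pitch) Rx(roll)).
In Python, from workcell import ctrl gives the robot as it stands.
- The arm moves only by the tool apply_moves, never from a script. Its argument "steps" is a list that holds one entry, the list of rows, each a list of 7 numbers: the gripper command: -1 is fully open, 1 is shut, values between are in proportion, then the shift along the tool's x, y, z in m, then the turn, a rotation vector about the tool's x, y, z in degrees. In form: [[[grip, dx, dy, dz, wx, wy, wz], ...]]. A call has 1 to 10 rows; each row shifts and turns the commanded pose from where the row before left it, along the tool's axes as they then stand; what a row does not reach is not made up. A row lasts 1/10 s, in which the tool goes at most 50 mm and 8.59 degrees, less where a joint would pass 70% of its speed; a pose out of reach is approached as far as the arm can. A call is refused whole if a number of a shift passes 0.05 or a number of a turn 8.59, either way. A call with a gripper value outside its range is refused whole. The fingers move at their own pace and stop on an object; the grip force is fixed at half the most. Time passes only in rows, so rows that do not move let the fingers close. It gives the time, the measured TCP pose, the force and the opening at its end, in the units of the state.
- ctrl.get_state(): the state, without advancing time (a new reading comes with each control period).
- ctrl.grab_frame(name): name is "scene" or "side" or "wrist"; returns the picture (480x640x3 uint8, red, green, blue); there is no depth.
- ctrl.camera_model(name): a dict with "fovy" (degrees; the focal length in pixels is half the picture's height over the tangent of half this angle, whatever the lens; pixels are square), "cx", "cy" (the principal point, pixels), "k1" (the pictures are not rectified: a ray, as slopes to the right and down, at radius r is drawn at 1 + k1 r^2 times it, then the intrinsics apply), "position" and "rotation" of the camera in the world. Camera axes: x right, y down, z forward; pixel columns grow to the right and rows downward; lengths in m; the calibration is good to about 2 mm. A picture is of the moment at which its call begins: read the wrist's pose just before it. camera_model takes no time and is no camera call; for the wrist camera it gives the pose at the moment of the call.
- ctrl.hand_in(): hands the job in, once; it reports no verdict.
The state is a dict: "time_s": time; "joint_pos": joint angles; "joint_velocities": joint speeds; "joint_efforts": joint torques, N m; "position": TCP position; "ee_rot": TCP orientation; "wrist_force": force on the tool from outside, world axes, zero at the start; "moment": the same for the moment, N m; "opening": finger opening in m.
Only numpy, scipy, OpenCV 4.12 (cv2) and the standard library are available. Lean on these libraries where they do the work, as an engineer would, in place of code of your own. Each camera call takes 0.05 s, during which the arm holds its last target.

## Working session

There is one attempt and no reset: what is moved stays moved. The work goes in short steps, Python scripts to look and compute and a tool call to move; the robot and the scene stay as the last step left them, time stands still between calls to the robot, and variables do not carry over. Pictures are saved under pics/ and viewed, and the job is handed in when it is done.

Besides the shell and the picture viewer there is one more tool, called after "Request:" as a command line: name --argument value ..., lists and objects as JSON in quotes. apply_moves: Moves the arm, as the interface text tells. Its arguments: {"type":"object","properties":{"steps":{"type":"array","items":{"type":"array","items":{"type":"array","items":{"type":"number"}}}}},"required":["steps"]}

```bash
mkdir -p pics; ls; cat > h.py <<'E'
import numpy as np, cv2
from workcell import ctrl
from scipy.spatial.transform import Rotation as Rn
def snap(n,f):
    m=ctrl.camera_model(n); im=ctrl.grab_frame(n); cv2.imwrite(f,cv2.cvtColor(im,cv2.COLOR_RGB2BGR)); return im,m
def KD(m):
    f=240/np.tan(np.radians(m["fovy"])/2)
    return np.array([[f,0,m["cx"]],[0,f,m["cy"]],[0,0,1.]]),np.array([m["k1"],0,0,0.])
def ray(m,px,z):
    K,D=KD(m); s=cv2.undistortPoints(np.array(px,float).reshape(-1,1,2),K,D).reshape(-1,2)
    d=np.c_[s,np.ones(len(s))]@np.array(m["rotation"]).T; p=np.array(m["position"])
    return p+d*((z-p[2])/d[:,2])[:,None]
def proj(m,P):
    K,D=KD(m); R=np.array(m["rotation"]); t=-R.T@np.array(m["position"])
    return cv2.projectPoints(np.array(P,float).reshape(-1,1,3),cv2.Rodrigues(R.T)[0],t,K,D)[0].reshape(-1,2)
E
python3 - <<'E'
from h import *
import pickle
ms={}
for n in("scene","side","wrist"):
    im,m=snap(n,f"pics/{n}0.png"); ms[n]=m; print(n,m)
pickle.dump(ms,open("ms0.pkl","wb"))
print(ctrl.get_state())
E
```

```text
pics
scene {'fovy': 53.12303085644866, 'cx': 314.0280234223709, 'cy': 239.07310148126354, 'k1': -0.062220433234734446, 'position': array([ 0.944439  , -0.3651438 ,  1.02816048]), 'rotation': array([-2.57490375, -0.01228326,  0.86223726])}
side {'fovy': 43.125069807451055, 'cx': 317.8952207135459, 'cy': 250.64172747354004, 'k1': -0.09169484998421426, 'position': array([ 0.34020275, -1.09331225,  0.73978366]), 'rotation': array([-2.09101183,  0.0166433 , -0.1431614 ])}
wrist {'fovy': 60.97583241209412, 'cx': 316.12436598242743, 'cy': 235.31006479872363, 'k1': -0.013665441969936193, 'position': array([0.11622604, 0.61792289, 0.37375956]), 'rotation': array([2.85956674e+00, 1.49290095e-03, 1.27283427e+00])}
{'time_s': 0.15, 'joint_pos': array([-1.2382356 ,  0.68980059, -0.19455094,  1.56608271,  0.1573325 ,
        0.90248539, -0.21513007]), 'joint_velocities': array([ 0.00111871, -0.00279822, -0.00105871, -0.00305294, -0.00092645,
       -0.0009371 ,  0.00016105]), 'joint_efforts': array([-1.51988832e-03, -5.39936543e+01, -1.26854002e+00, -1.58718967e+01,
        9.20137914e-03,  6.48451838e-03,  5.81926187e-06]), 'position': array([0.18384831, 0.59684759, 0.23066906]), 'ee_rot': array([-3.06304285,  1.56941474, -1.79093639]), 'wrist_force': array([-0.013461  ,  0.33436576, -1.07789901]), 'moment': array([0.03642423, 0.05405241, 0.00757277]), 'opening': 0.08533471251165368}
```

```bash
sed -i 's/np.array(m\["rotation"\])/Rn.from_euler("xyz",m["rotation"]).as_matrix()/' h.py; grep -n euler h.py
```

```text
11:    d=np.c_[s,np.ones(len(s))]@Rn.from_euler("xyz",m["rotation"]).as_matrix().T; p=np.array(m["position"])
14:    K,D=KD(m); R=Rn.from_euler("xyz",m["rotation"]).as_matrix(); t=-R.T@np.array(m["position"])
```

View pics/scene0.png

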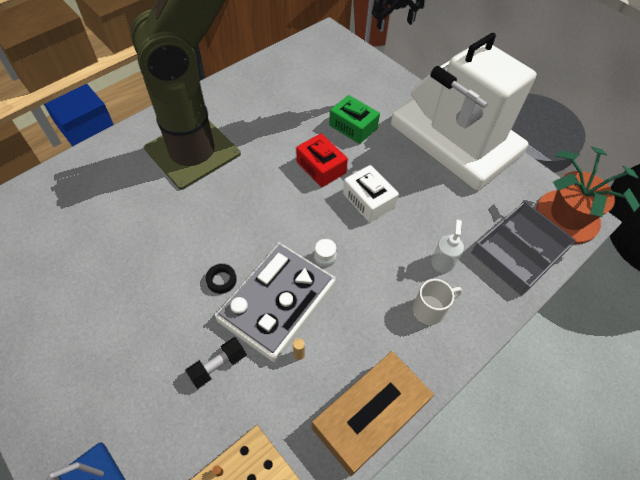

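View pics/side0.png

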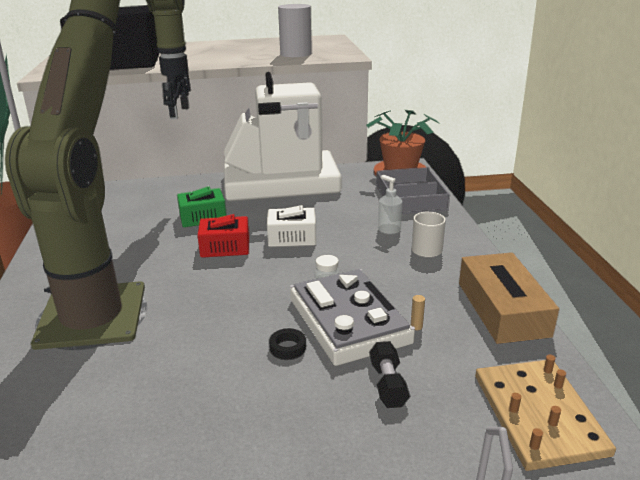

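View pics/wrist0.png

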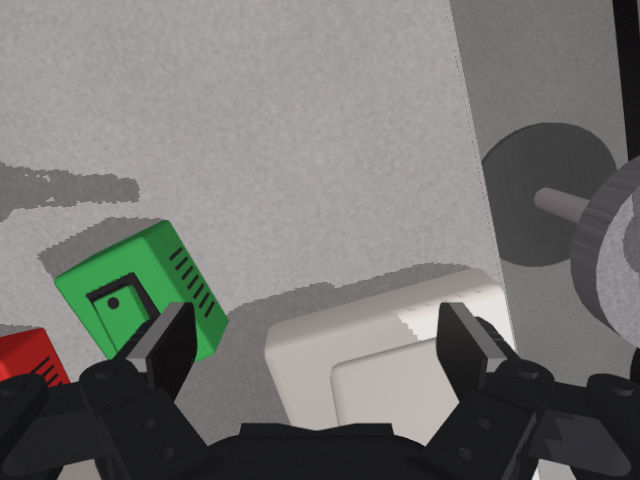

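```bash
python3 - <<'E'
import cv2,numpy as np
a=cv2.imread("pics/scene0.png"); 
c1=cv2.resize(a[155:235,320:420],None,fx=5,fy=5,interpolation=2)
c2=cv2.resize(a[235:365,205:345],None,fx=4.2,fy=4.2,interpolation=2)
cv2.imwrite("pics/c1.png",c1);cv2.imwrite("pics/c2.png",c2)
b=cv2.imread("pics/side0.png"); cv2.imwrite("pics/c3.png",cv2.resize(b[195:375,255:435],None,fx=3.3,fy=3.3,interpolation=2))
E
```

```text
(no output)
```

View pics/c1.png

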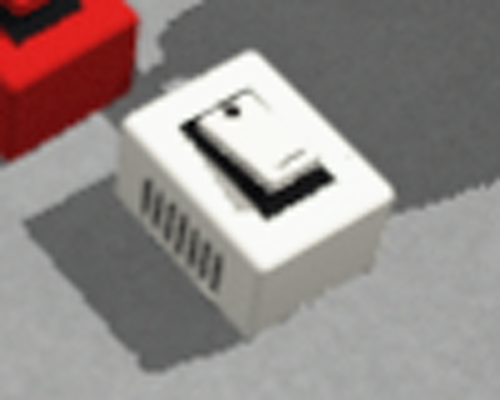

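View pics/c2.png

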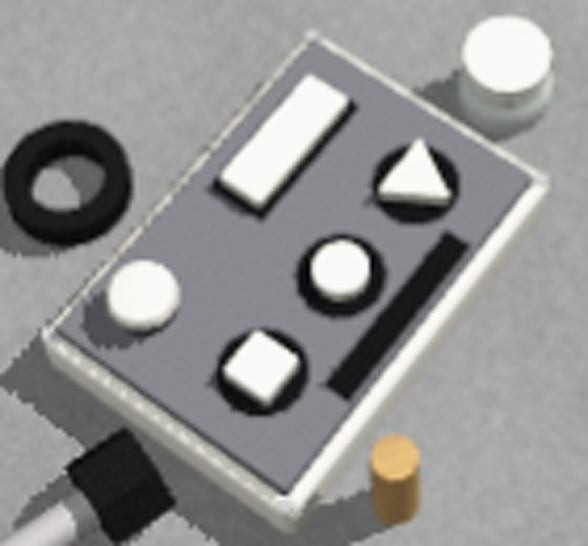

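View pics/c3.png

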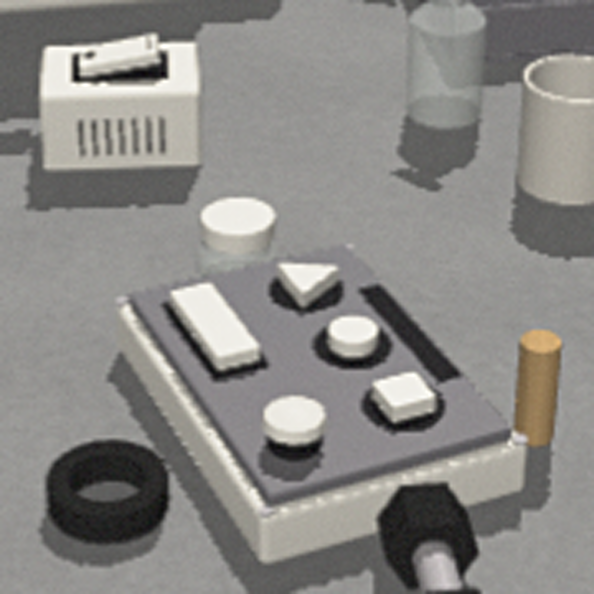

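```bash
python3 - <<'E'
from h import *
import pickle
ms=pickle.load(open("ms0.pkl","rb"))
def top(n,name,box,thr):
    im=cv2.imread(f"pics/{n}0.png"); x0,y0,x1,y1=box
    g=im[y0:y1,x0:x1].min(2); m=(g>thr).astype(np.uint8)
    k,l,s,c=cv2.connectedComponentsWithStats(m)
    for i in range(1,k):
        if s[i,4]>40: print(n,i,s[i],np.round(c[i]+[x0,y0],1))
top("scene","",(220,245,330,340),205)
top("side","",(300,270,400,335),205)
m=ms["scene"]
def c2(p): return np.array(p)/4.2+[205,235]-0.4
W=ray(m,[c2(p) for p in[(312,40),(545,183),(285,497),(48,335)]],0.045); print(W.round(4), np.linalg.norm(np.diff(np.r_[W,W[:1]],axis=0),axis=1))
print(W.mean(0))
def c1(p): return np.array(p)/5+[320,155]-0.4
W=ray(m,[c1(p) for p in[(253,55),(390,200),(262,268),(125,123)]],0.065); print(W.round(4), np.linalg.norm(np.diff(np.r_[W,W[:1]],axis=0),axis=1)); print(W.mean(0))
S=ray(ms["side"],np.array([(43,50),(200,50)])/3.3+[255,195],0.065);print(S)
E
```

```text
scene 2 [ 95   0  15  12 150] [322.9 249.8]
scene 5 [ 38   8  29  30 354] [272.2 267.4]
scene 9 [ 76  24  15  13 107] [303.5 276.2]
scene 11 [ 64  37  46  58 236] [307.2 312. ]
scene 12 [ 60  48  13  12 120] [285.7 298.3]
scene 13 [ 11  52  16  14 178] [238.6 303.9]
scene 14 [ 39  69  17  15 146] [266.8 321.3]
side 1 [40  5 17  8 78] [347.4 277.6]
side 2 [  7  11  26  22 274] [319.5 291.5]
side 3 [55 21 14  8 91] [361.6 294.4]
side 5 [ 69  38  17  10 113] [376.8 312.5]
side 8 [ 35  45  18  11 149] [343.6 320.1]
[[ 0.4336 -0.023   0.045 ]
 [ 0.5888  0.0174  0.045 ]
 [ 0.6372 -0.2017  0.045 ]
 [ 0.4873 -0.2427  0.045 ]] [0.1604101  0.22438264 0.15539648 0.22620942]
[ 0.53675044 -0.11249675  0.045     ]
[[0.4076 0.3063 0.065 ]
 [0.522  0.2921 0.065 ]
 [0.5106 0.2121 0.065 ]
 [0.3983 0.2228 0.065 ]] [0.11524063 0.08080216 0.11284914 0.08406244]
[0.45962663 0.2583398  0.065     ]
[[0.40180406 0.30092575 0.065     ]
 [0.52087869 0.27944445 0.065     ]]
```

```bash
python3 - <<'E'
from h import *
import pickle
ms=pickle.load(open("ms0.pkl","rb"))
L=np.array([(28,68),(28,0),(28,-68),(-45,45)])/1000.  # tri, round, square, start
px={"scene":[(303.5,276.2),(285.7,298.3),(266.8,321.3),(272.2,267.4)],"side":[(347.4,277.6),(361.6,294.4),(376.8,312.5),(319.5,291.5)]}
def fit(A,B):
    a=A-A.mean(0);b=B-B.mean(0)
    th=np.arctan2((a[:,0]*b[:,1]-a[:,1]*b[:,0]).sum(),(a*b).sum()); R=np.array([[np.cos(th),-np.sin(th)],[np.sin(th),np.cos(th)]])
    t=B.mean(0)-R@A.mean(0); return th,t,R,(A@R.T+t-B)
Q={}
for n in px:
    W=ray(ms[n],px[n],.058)[:,:2];Q[n]=W; th,t,R,r=fit(L,W); print(n,W.round(4).tolist(),np.degrees(th),t,(r*1000).round(1).tolist())
th,t,R,r=fit(L,(Q["scene"]+Q["side"])/2); print("avg",np.degrees(th),t,r)
for nm,p in dict(tri=(.028,.068),start=(-.045,.045),stop=(-.045,-.075)).items(): print(nm,(R@p+t).round(4))
# rocker: line mark and dot and outline in scene
m=ms["scene"]
E
```

```text
scene [[0.5442, -0.0381], [0.5613, -0.104], [0.5776, -0.1695], [0.48, -0.0785]] 14.263188020564176 [ 0.53409189 -0.11084004] [[0.3, 0.1], [-0.0, 0.0], [0.4, -0.3], [-0.6, 0.2]]
side [[0.5435, -0.0365], [0.56, -0.1032], [0.576, -0.1688], [0.4783, -0.0786]] 14.287704679329883 [ 0.53276613 -0.110083  ] [[-0.4, -0.7], [-0.1, -0.0], [0.7, -0.3], [-0.2, 1.0]]
avg 14.275469246194735 [ 0.53342902 -0.11046152] [[-6.13080615e-05 -3.34533178e-04]
 [-4.90593536e-05 -4.12196935e-06]
 [ 5.37468082e-04 -2.86893877e-04]
 [-4.27100667e-04  6.25549024e-04]]
tri [ 0.5438 -0.0377]
start [ 0.4787 -0.0779]
stop [ 0.5083 -0.1942]
```

```bash
python3 - <<'E'
from h import *
import pickle
ms=pickle.load(open("ms0.pkl","rb"))
m=ms["scene"];print(ray(m,[(393,125),(477,187),(527,143),(330,125)],.0).round(3))
print(ray(ms["side"],[(228,193),(340,190)],0).round(3))
# back column top via two views: scene (467,75)?; print rays at heights
for z in(.2,.3,.4):print(z,ray(m,[(495,98),(432,75)],z).round(3)[:,:2].tolist(),ray(ms["side"],[(322,86),(258,108)],z).round(3)[:,:2].tolist())
st=ctrl.get_state();R=Rn.from_euler("xyz",st["ee_rot"]).as_matrix();print(R.round(3))
print(proj(m,[st["position"]]),proj(ms["side"],[st["position"]]))
rk={"scene":[(320+232/5,155+112/5),(320+290/5,155+157/5)]}
print(ray(m,rk["scene"],.08))
E
```

```text
[[0.3   0.518 0.   ]
 [0.617 0.526 0.   ]
 [0.608 0.777 0.   ]
 [0.178 0.371 0.   ]]
[[0.299 0.573 0.   ]
 [0.629 0.534 0.   ]]
0.2 [[0.524, 0.623], [0.36, 0.563]] [[0.642, 0.965], [0.41, 0.747]]
0.3 [[0.575, 0.504], [0.431, 0.451]] [[0.586, 0.584], [0.397, 0.406]]
0.4 [[0.626, 0.384], [0.501, 0.339]] [[0.53, 0.203], [0.384, 0.065]]
[[-0.    -0.956  0.294]
 [-0.001  0.294  0.956]
 [-1.    -0.    -0.001]]
[[394.87266339  29.24340099]] [[179.86173752 117.72092251]]
[[0.43827026 0.26050734 0.08      ]
 [0.47833384 0.26259369 0.08      ]]
```

Candidates (scene px): the white box at (370,192) is the supply; the green (355,118) and red (321,160) boxes and the big white machine (460,110) are decoys. The white keys are triangle (303,276), round (286,298), square (267,321), start bar (272,267) and stop knob (239,304). The crops confirm the white box, with its rocker raised at the line-marked right end (378,187), and the triangle key at the +y place. I'll move around the big machine, closing the fingers on the way.

Request:
apply_moves --steps '[[[1, 0, -0.019, -0.037, 0, 0, 0], [1, 0, -0.019, -0.037, 0, 0, 0], [1, 0, -0.019, -0.037, 0, 0, 0], [1, 0, -0.019, -0.037, 0, 0, 0], [1, 0, -0.019, -0.037, 0, 0, 0], [1, 0, -0.02, -0.037, 0, 0, 0], [1, 0, 0, 0, 0, 0, 0]]]'

```text
time_s: 0.85
position: [0.2292, 0.3438, 0.2308]
ee_rot: [-2.936, 1.562, -1.67]
wrist_force: [-0.6, 0.8, -0.2]
opening: -0.0002
```

Request:
apply_moves --steps '[[[1, 0.005, -0.038, -0.002, 0, 0, 0], [1, 0.005, -0.038, -0.002, 0, 0, 0], [1, 0.005, -0.038, -0.002, 0, 0, 0], [1, 0.005, -0.038, -0.002, 0, 0, 0], [1, 0.005, -0.038, -0.002, 0, 0, 0], [1, 0.005, -0.038, -0.002, 0, 0, 0], [1, 0.005, -0.038, -0.002, 0, 0, 0], [1, 0, 0, 0, 0, 0, 0], [1, 0, 0, 0, 0, 0, 0]]]'

```text
time_s: 1.75
position: [0.479, 0.2595, 0.1957]
ee_rot: [1.702, 1.57, 2.973]
wrist_force: [-0.9, 0.3, -0.1]
opening: 0.0001
```

```bash
cat > chk.py <<'E'
from h import *
import sys
n=sys.argv[1]
for c in sys.argv[2:]:
    im,m=snap(c,f"pics/{c}{n}.png"); print(c,m["position"],m["rotation"])
s=ctrl.get_state();R=Rn.from_euler("xyz",s["ee_rot"]).as_matrix()
print(s["time_s"],s["position"].round(4),s["wrist_force"].round(2),s["opening"]);print(R.round(3))
for nm,T in dict(rock=(.483,.256,.084),tri=(.5438,-.0377,.058),start=(.4787,-.0779,.058)).items(): print(nm,(R.T@(np.array(T)-s["position"])).round(4))
E
python3 chk.py 1 wrist side
```

```text
wrist [0.41147987 0.28061723 0.33902654] [ 2.86036804e+00 -1.50696431e-04  1.27101629e+00]
side [ 0.34020275 -1.09331225  0.73978366] [-2.09101183  0.0166433  -0.1431614 ]
1.85 [0.4774 0.2608 0.1962] [-0.93  0.62  1.55] 0.00034483148042803674
[[-0.001 -0.956  0.293]
 [ 0.001  0.293  0.956]
 [-1.     0.001  0.   ]]
rock [ 0.1122 -0.0069 -0.0029]
tri [ 0.138 -0.151 -0.266]
start [ 0.138  -0.1005 -0.3235]
```

View pics/wrist1.png

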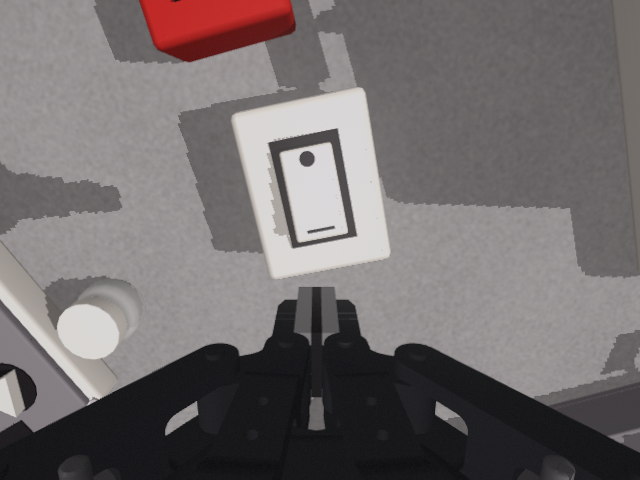

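View pics/side1.png

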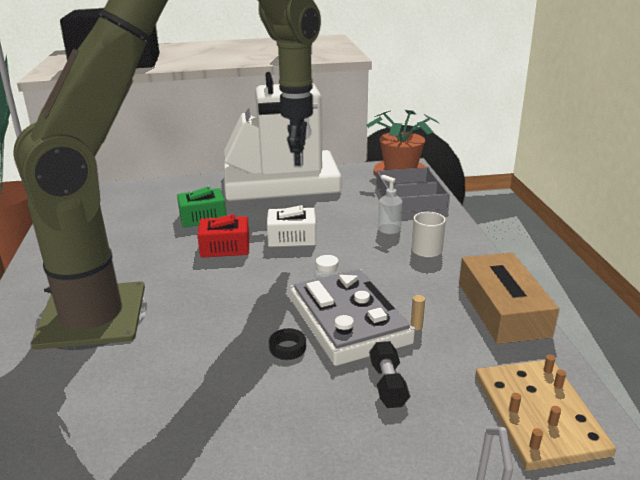

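```bash
python3 - <<'E'
from h import *
m=dict(ctrl.camera_model("wrist")); m["position"]=np.array([0.41147987,0.28061723,0.33902654]); m["rotation"]=np.array([2.86036804,-1.50696431e-04,1.27101629])
B=ray(m,[(233,114),(364,88),(390,257),(273,279)],.065); print(B.round(4)); print("ctr",B.mean(0))
for i in range(4): d=B[(i+1)%4]-B[i]; print(np.linalg.norm(d).round(4),np.degrees(np.arctan2(d[1],d[0])).round(1))
Z=ray(m,[(270,143),(338,129),(357,236),(292,247)],.065);print("bezel",Z.round(4).tolist(),Z.mean(0))
for z in(.08,.086): print(ray(m,[(281,155),(333,143),(348,233),(299,243),(307,159),(321,230)],z).round(4).tolist())
E
```

```text
[[0.3934 0.2301 0.065 ]
 [0.4031 0.3151 0.065 ]
 [0.518  0.3027 0.065 ]
 [0.5093 0.2178 0.065 ]]
ctr [0.4559532  0.26642209 0.065     ]
0.0855 83.5
0.1155 -6.1
0.0853 -95.8
0.1165 174.0
bezel [[0.4178, 0.247, 0.065], [0.4225, 0.2922, 0.065], [0.4961, 0.2845, 0.065], [0.4903, 0.2385, 0.065]] [0.45666457 0.26552393 0.065     ]
[[0.4265, 0.253, 0.08], [0.429, 0.2862, 0.08], [0.4877, 0.2791, 0.08], [0.4847, 0.2461, 0.08], [0.4336, 0.2678, 0.08], [0.4805, 0.2627, 0.08]]
[[0.4261, 0.2536, 0.086], [0.4286, 0.2861, 0.086], [0.4859, 0.2792, 0.086], [0.483, 0.2469, 0.086], [0.4331, 0.2681, 0.086], [0.4789, 0.2631, 0.086]]
```

```bash
python3 - <<'E'
from h import *
s0=ctrl.get_state()["position"]; im,m=snap("wrist","pics/wrist2.png"); print(s0,m["position"],m["rotation"])
def quad(mask,nm,m,z):
    cs,_=cv2.findContours(mask,0,2); c=max(cs,key=cv2.contourArea); h=cv2.convexHull(c)
    for e in np.arange(.01,.1,.005):
        q=cv2.approxPolyDP(h,e*cv2.arcLength(h,True),True)
        if len(q)<=4: break
    q=q.reshape(-1,2); W=ray(m,q,z); print(nm,cv2.contourArea(c),q.tolist(),W.round(4)[:,:2].tolist(),"mean",W.mean(0).round(4))
g=im.copy(); roi=np.zeros(im.shape[:2],np.uint8); roi[60:290,200:420]=255
quad(((im.min(2)>195)&(roi>0)).astype(np.uint8),"wrist",m,.065)
sc,msn=snap("scene","pics/scene2.png"); sd,msd=snap("side","pics/side2.png")
cv2.imwrite("pics/c4.png",cv2.cvtColor(np.hstack([cv2.resize(sc[155:235,330:410],None,fx=5,fy=5,interpolation=2),cv2.resize(sd[190:260,255:325],(400,400),interpolation=2)]),cv2.COLOR_RGB2BGR))
E
```

```text
[0.47742666 0.26075296 0.19621764] [0.40985003 0.28150345 0.33951454] [ 2.86093987e+00 -4.39403495e-04  1.27467729e+00]
wrist 20693.5 [[361, 93], [387, 257], [274, 279], [235, 119]] [[0.4036, 0.3135], [0.5157, 0.3021], [0.5081, 0.2198], [0.3951, 0.2311]] mean [0.4556 0.2666 0.065 ]
```

View pics/c4.png

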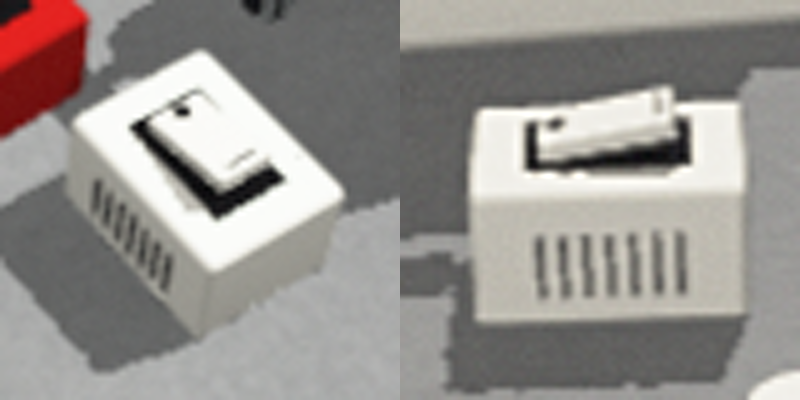

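```bash
python3 - <<'E'
from h import *
s=ctrl.get_state(); 
for n in("wrist","side","scene"): print(n,proj(ctrl.camera_model(n),[s["position"]]).round(1))
A=np.array([(203,52),(345,195),(210,270),(72,120)])/5+[330,155]-.4
W=ray(ctrl.camera_model("scene"),A,.065);print(W.round(4).tolist(),W.mean(0))
u=np.array([(475,101),(745,101),(745,193),(472,193)]);A=np.c_[255+(u[:,0]-400)*.175,190+u[:,1]*.175]-.4
W=ray(ctrl.camera_model("side"),A,.065);print(W.round(4).tolist(),W.mean(0))
sc=cv2.imread("pics/scene2.png");sd=cv2.imread("pics/side2.png")
cv2.imwrite("pics/c5.png",np.hstack([cv2.resize(sc[60:240,300:480],(400,400)),cv2.resize(sd[100:200,250:350],(400,400))]))
E
```

```text
wrist [[315.7 308.3]]
side [[297.7 165.5]]
scene [[383.3 155.1]]
[[0.4061, 0.3078, 0.065], [0.5214, 0.2964, 0.065], [0.5109, 0.2105, 0.065], [0.3958, 0.2229, 0.065]] [0.45854257 0.25941313 0.065     ]
[[0.4022, 0.3179, 0.065], [0.5216, 0.2963, 0.065], [0.5092, 0.2073, 0.065], [0.3945, 0.2277, 0.065]] [0.4568926  0.26232157 0.065     ]
```

View pics/c5.png

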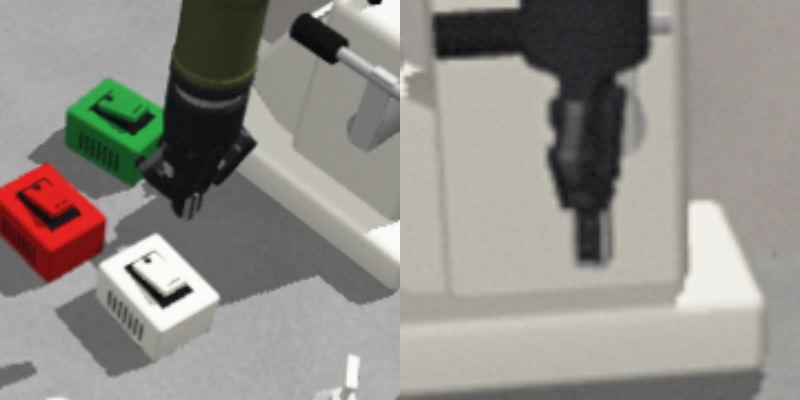

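Request:
apply_moves --steps '[[[1, 0.025, -0.004, 0, 0, 0, 0], [1, 0.03, 0, 0, 0, 0, 0], [1, 0.03, 0, 0, 0, 0, 0], [1, 0.015, 0, 0, 0, 0, 0], [1, 0, 0, 0, 0, 0, 0], [1, 0, 0, 0, 0, 0, 0], [1, 0, 0, 0, 0, 0, 0]]]'

```text
time_s: 2.7
position: [0.483, 0.2592, 0.0975]
ee_rot: [-0.624, 1.568, 0.649]
wrist_force: [-0.6, 0.4, 0.4]
opening: -0.0001
```

```bash
python3 chk.py 3 side wrist scene; python3 -c "
import cv2,numpy as np
a=cv2.imread('pics/scene3.png');b=cv2.imread('pics/side3.png')
cv2.imwrite('pics/c6.png',np.hstack([cv2.resize(a[130:240,320:430],(400,400)),cv2.resize(b[170:260,250:340],(400,400))]))"
```

```text
side [ 0.34020275 -1.09331225  0.73978366] [-2.09101183  0.0166433  -0.1431614 ]
wrist [0.41510661 0.27987828 0.24065445] [ 2.85820781e+00 -2.12896656e-03  1.27301146e+00]
scene [ 0.944439   -0.3651438   1.02816048] [-2.57490375 -0.01228326  0.86223726]
2.85 [0.483  0.2589 0.0973] [-0.03  0.58 -0.28] 2.872749236558999e-05
[[ 0.002 -0.956  0.294]
 [ 0.001  0.294  0.956]
 [-1.    -0.001  0.002]]
rock [ 0.0133 -0.0008 -0.0027]
tri [ 0.0391 -0.1454 -0.2656]
start [ 0.0389 -0.095  -0.3232]
```

View pics/c6.png

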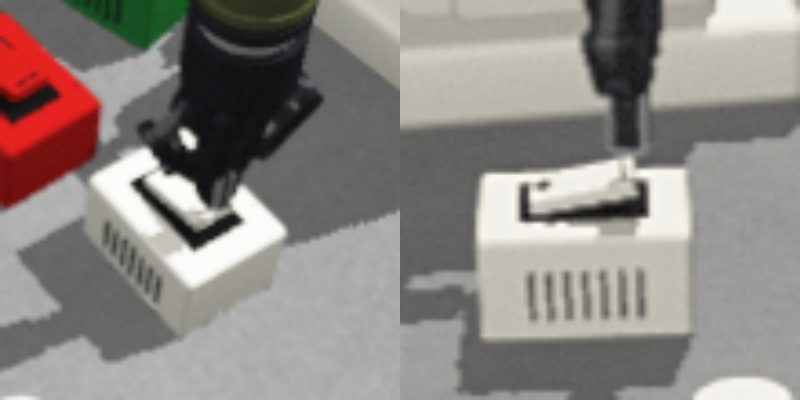

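View pics/wrist3.png

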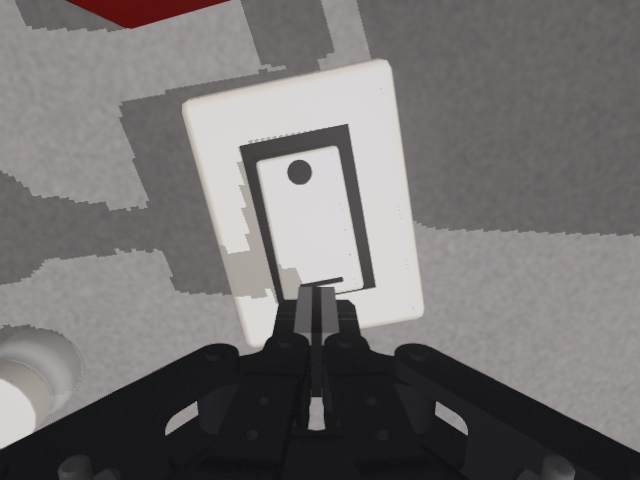

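Request:
apply_moves --steps '[[[1, 0.004, 0.004, 0, 0, 0, 0], [1, 0.004, 0, 0, 0, 0, 0], [1, 0.003, 0, 0, 0, 0, 0], [1, 0.003, 0, 0, 0, 0, 0], [1, 0.002, 0, 0, 0, 0, 0], [1, 0, 0, 0, 0, 0, 0], [1, 0, 0, 0, 0, 0, 0]]]'

```text
time_s: 3.55
position: [0.4782, 0.2596, 0.0801]
ee_rot: [2.137, 1.57, -2.874]
wrist_force: [0.3, -0.6, 0.2]
opening: -0.0001
```

Request:
apply_moves --steps '[[[1, 0.001, 0, 0, 0, 0, 0], [1, 0.001, 0, 0, 0, 0, 0], [1, 0.001, 0, 0, 0, 0, 0], [1, 0, 0, 0, 0, 0, 0], [1, 0, 0, 0, 0, 0, 0]]]'

```text
time_s: 4.05
position: [0.4788, 0.2596, 0.0774]
ee_rot: [-1.147, 1.57, 0.125]
wrist_force: [0.5, -0.7, 3.9]
opening: -0.0002
```

```bash
python3 chk.py 4 side scene; python3 -c "
import cv2,numpy as np
a=cv2.imread('pics/scene4.png');b=cv2.imread('pics/side4.png')
cv2.imwrite('pics/c7.png',np.hstack([cv2.resize(a[130:240,320:430],(400,400)),cv2.resize(b[170:260,250:340],(400,400))]))"
```

```text
side [ 0.34020275 -1.09331225  0.73978366] [-2.09101183  0.0166433  -0.1431614 ]
scene [ 0.944439   -0.3651438   1.02816048] [-2.57490375 -0.01228326  0.86223726]
4.15 [0.4788 0.2596 0.0774] [-0.06 -0.95  3.26] 0.00023588950407097027
[[ 0.    -0.956  0.295]
 [ 0.     0.295  0.956]
 [-1.    -0.     0.   ]]
rock [-0.0066 -0.0051 -0.0022]
tri [ 0.0194 -0.1497 -0.2649]
start [ 0.0193 -0.0993 -0.3225]
```

View pics/c7.png

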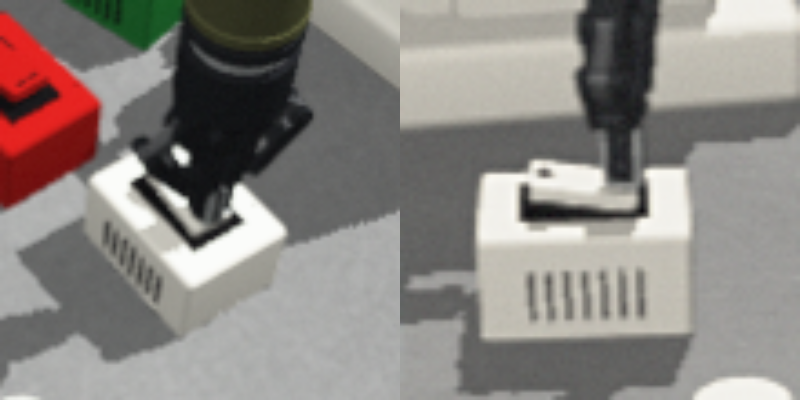

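Rocker is nearly level, turning over (c7 right, dot end now up). I'll keep pressing until it meets a hard stop.

Request:
apply_moves --steps '[[[1, 0.001, 0, 0, 0, 0, 0], [1, 0.001, 0, 0, 0, 0, 0], [1, 0, 0, 0, 0, 0, 0]]]'

```text
time_s: 4.45
position: [0.4789, 0.2596, 0.0765]
ee_rot: [-1.243, 1.57, 0.029]
wrist_force: [-1.9, -2.9, 16.1]
opening: -0.0
```

Request:
apply_moves --steps '[[[1, 0.001, 0, 0, 0, 0, 0], [1, 0.001, 0, 0, 0, 0, 0], [1, 0, 0, 0, 0, 0, 0]]]'

```text
time_s: 4.75
position: [0.479, 0.2596, 0.0762]
ee_rot: [-1.2, 1.569, 0.072]
wrist_force: [-3.9, -3.9, 31.8]
opening: -0.0002
```

Request:
apply_moves --steps '[[[1, -0.005, 0, 0, 0, 0, 0], [1, -0.02, 0, 0, 0, 0, 0], [1, -0.03, 0, 0, 0, 0, 0], [1, -0.03, 0, 0, 0, 0, 0], [1, -0.03, 0.02, 0, 0, 0, 0], [1, 0, 0, 0, 0, 0, 0], [1, 0, 0, 0, 0, 0, 0]]]'

```text
time_s: 5.45
position: [0.4591, 0.2659, 0.1884]
ee_rot: [-0.006, 1.57, 1.268]
wrist_force: [0.6, -0.1, -0.3]
opening: -0.0001
```

```bash
python3 chk.py 5 side scene wrist; python3 -c "
import cv2,numpy as np
a=cv2.imread('pics/wrist5.png');b=cv2.imread('pics/side5.png')
cv2.imwrite('pics/c8.png',np.hstack([cv2.resize(a[50:300,180:430],(400,400)),cv2.resize(b[170:260,250:340],(400,400))]))"
```

```text
side [ 0.34020275 -1.09331225  0.73978366] [-2.09101183  0.0166433  -0.1431614 ]
scene [ 0.944439   -0.3651438   1.02816048] [-2.57490375 -0.01228326  0.86223726]
wrist [0.39176421 0.28604118 0.33047514] [2.86077276e+00 1.47168902e-03 1.27254075e+00]
5.6 [0.4592 0.2648 0.187 ] [0.1  0.28 0.01] -9.541140139508267e-05
[[-0.002 -0.956  0.295]
 [-0.001  0.295  0.956]
 [-1.     0.001 -0.002]]
rock [ 0.103  -0.0254 -0.0012]
tri [ 0.1293 -0.1702 -0.2639]
start [ 0.1295 -0.1198 -0.3215]
```

View pics/c8.png

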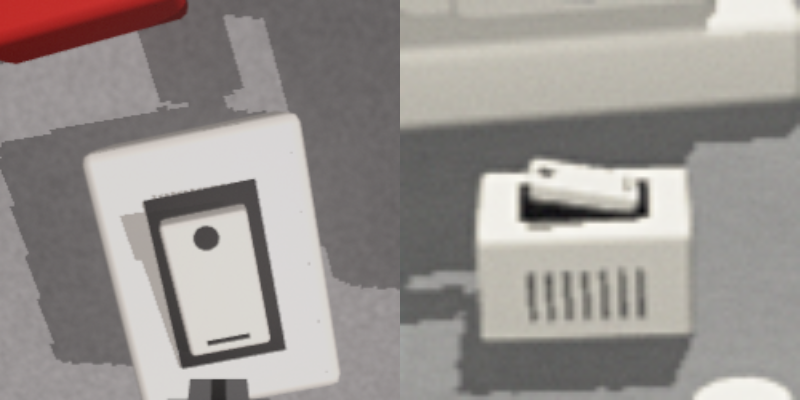

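Rocker is fully over (dot end up, mirror tilt, hard stop felt at 30 N). Next is the triangular key.

Request:
apply_moves --steps '[[[1, 0, -0.024, -0.038, 0, 0, 0], [1, 0, -0.024, -0.038, 0, 0, 0], [1, 0, -0.024, -0.038, 0, 0, 0], [1, 0, -0.024, -0.038, 0, 0, 0], [1, 0, -0.024, -0.038, 0, 0, 0], [1, 0.02, -0.025, -0.037, 0, 0, 0], [1, 0.03, -0.025, -0.037, 0, 0, 0], [1, 0, 0, 0, 0, 0, 0], [1, 0, 0, 0, 0, 0, 0], [1, 0, 0, 0, 0, 0, 0]]]'

```text
time_s: 6.6
position: [0.5432, -0.0323, 0.14]
ee_rot: [0.77, 1.569, 2.044]
wrist_force: [1.0, -0.0, 0.1]
opening: -0.0001
```

```bash
python3 chk.py 6 side scene wrist; python3 -c "
import cv2,numpy as np
a=cv2.imread('pics/scene6.png');b=cv2.imread('pics/side6.png')
cv2.imwrite('pics/c9.png',np.hstack([cv2.resize(a[215:345,205:335],(400,400)),cv2.resize(b[220:340,290:410],(400,400))]))"
```

```text
side [ 0.34020275 -1.09331225  0.73978366] [-2.09101183  0.0166433  -0.1431614 ]
scene [ 0.944439   -0.3651438   1.02816048] [-2.57490375 -0.01228326  0.86223726]
wrist [ 0.47566693 -0.01130446  0.2839113 ] [ 2.85950848e+00 -1.41915245e-03  1.27548907e+00]
6.75 [ 0.5435 -0.0321  0.1408] [0.17 0.02 0.87] 0.0001493339447789974
[[ 0.001 -0.956  0.292]
 [ 0.001  0.292  0.956]
 [-1.    -0.     0.001]]
rock [0.057  0.142  0.2578]
tri [ 0.0828 -0.0019 -0.0054]
start [ 0.0827  0.0487 -0.0628]
```

View pics/c9.png

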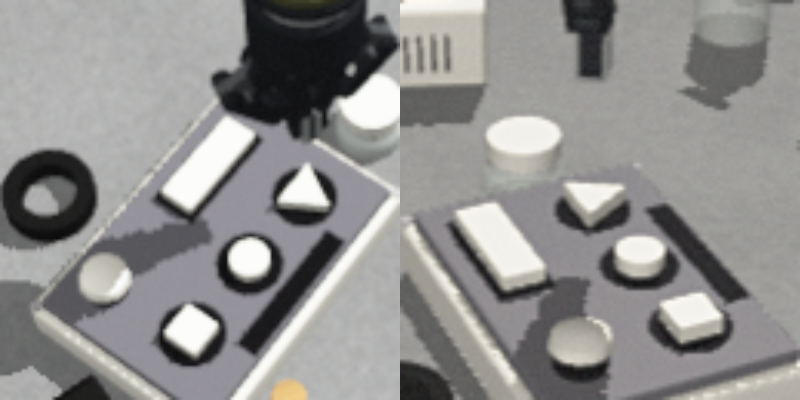

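View pics/wrist6.png

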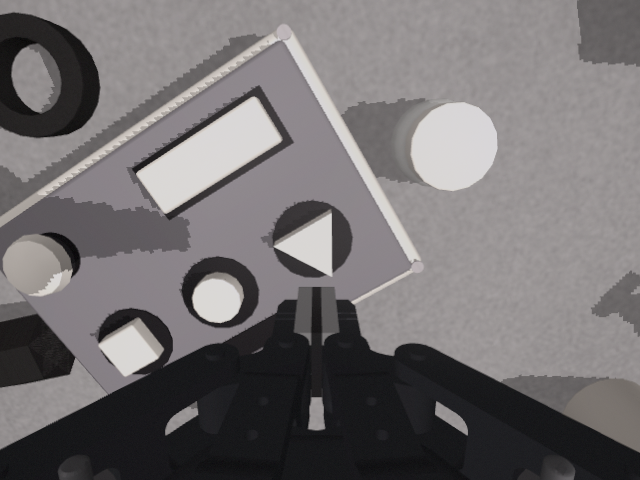

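```bash
python3 - <<'E'
from h import *
m=dict(ctrl.camera_model("wrist"));print(ray(m,[(314,244),(212,158),(218,297),(130,348)],.058).round(4))
E
```

```text
[[ 0.5432 -0.033   0.058 ]
 [ 0.4797 -0.072   0.058 ]
 [ 0.5584 -0.0983  0.058 ]
 [ 0.575  -0.1639  0.058 ]]
```

Request:
apply_moves --steps '[[[1, 0.025, -0.001, -0.004, 0, 0, 0], [1, 0.025, 0, 0, 0, 0, 0], [1, 0.02, 0, 0, 0, 0, 0], [1, 0.006, 0, 0, 0, 0, 0], [1, 0, 0, 0, 0, 0, 0], [1, 0, 0, 0, 0, 0, 0], [1, 0, 0, 0, 0, 0, 0]]]'

```text
time_s: 7.45
position: [0.544, -0.0377, 0.0655]
ee_rot: [-1.186, 1.569, 0.087]
wrist_force: [-1.3, -0.3, -0.1]
opening: 0.0002
```

```bash
python3 chk.py 7 side scene; python3 -c "
import cv2,numpy as np
a=cv2.imread('pics/scene7.png');b=cv2.imread('pics/side7.png')
cv2.imwrite('pics/c10.png',np.hstack([cv2.resize(a[215:345,205:335],(400,400)),cv2.resize(b[220:340,290:410],(400,400))]))"
```

```text
side [ 0.34020275 -1.09331225  0.73978366] [-2.09101183  0.0166433  -0.1431614 ]
scene [ 0.944439   -0.3651438   1.02816048] [-2.57490375 -0.01228326  0.86223726]
7.55 [ 0.5438 -0.0379  0.0653] [ 0.23 -1.06 -0.  ] 0.0002561056265902766
[[ 0.002 -0.956  0.294]
 [ 0.     0.294  0.956]
 [-1.    -0.002  0.001]]
rock [-0.0188  0.1446  0.263 ]
tri [0.0073 0.     0.0002]
start [ 0.0072  0.0504 -0.0574]
```

View pics/c10.png

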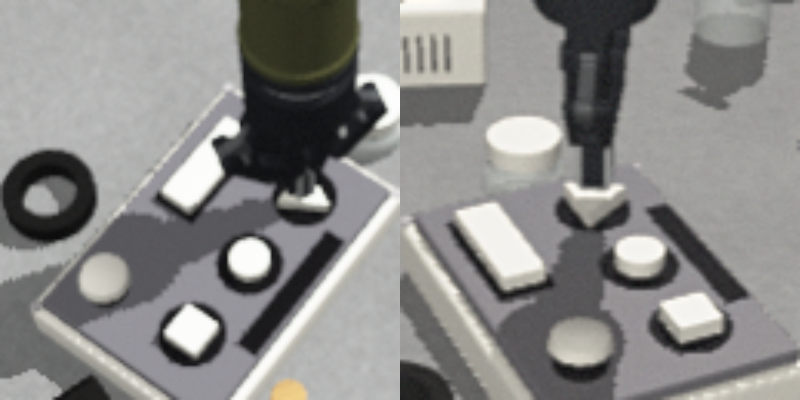

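Request:
apply_moves --steps '[[[1, 0.005, 0, 0, 0, 0, 0], [1, 0.003, 0, 0, 0, 0, 0], [1, 0.002, 0, 0, 0, 0, 0], [1, 0.002, 0, 0, 0, 0, 0], [1, 0.002, 0, 0, 0, 0, 0], [1, 0, 0, 0, 0, 0, 0]]]'

```text
time_s: 8.15
position: [0.5432, -0.0379, 0.0502]
ee_rot: [0.434, 1.571, 1.706]
wrist_force: [0.1, 0.2, -0.2]
opening: -0.0001
```

Request:
apply_moves --steps '[[[1, 0.001, 0, 0, 0, 0, 0], [1, 0.001, 0, 0, 0, 0, 0], [1, 0, 0, 0, 0, 0, 0]]]'

```text
time_s: 8.45
position: [0.5432, -0.0379, 0.0498]
ee_rot: [-1.867, 1.57, -0.595]
wrist_force: [-2.5, -0.7, 16.0]
opening: 0.0003
```

Request:
apply_moves --steps '[[[1, 0.001, 0, 0, 0, 0, 0], [1, 0, 0, 0, 0, 0, 0]]]'

```text
time_s: 8.65
position: [0.5432, -0.0379, 0.0496]
ee_rot: [-1.877, 1.57, -0.605]
wrist_force: [-4.0, 0.4, 23.1]
opening: -0.0
```

Request:
apply_moves --steps '[[[1, -0.005, 0, 0, 0, 0, 0], [1, -0.02, 0, 0, 0, 0, 0], [1, -0.03, 0, 0, 0, 0, 0], [1, -0.015, 0.025, -0.028, 0, 0, 0], [1, 0, 0.025, -0.028, 0, 0, 0], [1, 0, 0, 0, 0, 0, 0], [1, 0, 0, 0, 0, 0, 0], [1, 0, 0, 0, 0, 0, 0]]]'

```text
time_s: 9.45
position: [0.4797, -0.076, 0.1172]
ee_rot: [-0.489, 1.57, 0.784]
wrist_force: [-0.1, -0.7, 0.1]
opening: 0.0003
```

```bash
python3 chk.py 8 side scene wrist; python3 -c "
import cv2,numpy as np
a=cv2.imread('pics/scene8.png');b=cv2.imread('pics/side8.png')
cv2.imwrite('pics/c11.png',np.hstack([cv2.resize(a[215:345,205:335],(400,400)),cv2.resize(b[220:340,290:410],(400,400))]))"
```

```text
side [ 0.34020275 -1.09331225  0.73978366] [-2.09101183  0.0166433  -0.1431614 ]
scene [ 0.944439   -0.3651438   1.02816048] [-2.57490375 -0.01228326  0.86223726]
wrist [ 0.41202707 -0.05507066  0.26033117] [ 2.85918423e+00 -1.17431178e-03  1.27394343e+00]
9.6 [ 0.4797 -0.0759  0.1172] [0.19 0.58 0.41] -0.0002518662858561743
[[ 0.001 -0.956  0.293]
 [ 0.001  0.293  0.956]
 [-1.    -0.     0.001]]
rock [0.0334 0.0942 0.3183]
tri [ 0.0592 -0.0501  0.0553]
start [ 0.0591  0.0004 -0.0022]
```

View pics/c11.png

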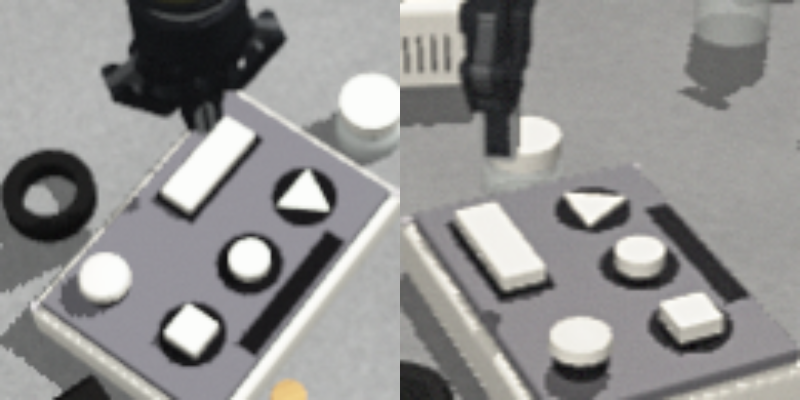

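View pics/wrist8.png

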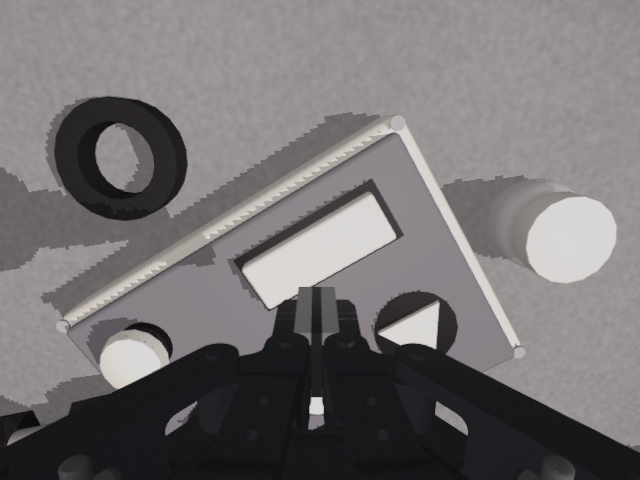

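Triangular key is down and flush; round, square and stop are untouched. Tip is above the bar centre, so I'll go down to just over it.

Request:
apply_moves --steps '[[[1, 0.025, 0, 0, 0, 0, 0], [1, 0.02, 0, 0, 0, 0, 0], [1, 0.008, 0, 0, 0, 0, 0], [1, 0, 0, 0, 0, 0, 0], [1, 0, 0, 0, 0, 0, 0]]]'

```text
time_s: 10.1
position: [0.4793, -0.0765, 0.0647]
ee_rot: [-1.026, 1.57, 0.246]
wrist_force: [-0.3, 0.1, 0.0]
opening: -0.0001
```

Request:
apply_moves --steps '[[[1, 0.004, 0, 0, 0, 0, 0], [1, 0.004, 0, 0, 0, 0, 0], [1, 0.004, 0, 0, 0, 0, 0], [1, 0.002, 0, 0, 0, 0, 0], [1, 0.001, 0, 0, 0, 0, 0], [1, 0, 0, 0, 0, 0, 0]]]'

```text
time_s: 10.7
position: [0.4796, -0.0768, 0.0508]
ee_rot: [-1.497, 1.568, -0.225]
wrist_force: [-1.6, 0.8, 17.9]
opening: -0.0001
```

At the stop (18 N against a 4 N spring). I'll hold it.

Request:
apply_moves --steps '[[[1, 0.0005, 0, 0, 0, 0, 0], [1, 0, 0, 0, 0, 0, 0], [1, 0, 0, 0, 0, 0, 0], [1, 0, 0, 0, 0, 0, 0], [1, 0, 0, 0, 0, 0, 0], [1, 0, 0, 0, 0, 0, 0], [1, 0, 0, 0, 0, 0, 0], [1, 0, 0, 0, 0, 0, 0], [1, 0, 0, 0, 0, 0, 0], [1, 0, 0, 0, 0, 0, 0]]]'

```text
time_s: 11.7
position: [0.4796, -0.0768, 0.0507]
ee_rot: [-1.515, 1.568, -0.243]
wrist_force: [-1.7, -0.4, 23.4]
opening: 0.0002
```

Request:
apply_moves --steps '[[[1, 0, 0, 0, 0, 0, 0], [1, 0, 0, 0, 0, 0, 0], [1, 0, 0, 0, 0, 0, 0], [1, 0, 0, 0, 0, 0, 0]]]'

```text
time_s: 12.1
position: [0.4796, -0.0768, 0.0507]
ee_rot: [-1.515, 1.568, -0.242]
wrist_force: [-1.3, 0.4, 22.5]
opening: 0.0001
```

Request:
apply_moves --steps '[[[1, -0.005, 0, 0, 0, 0, 0], [1, -0.01, 0, 0, 0, 0, 0], [1, -0.03, 0, 0, 0, 0, 0], [1, -0.04, 0, 0, 0, 0, 0], [1, -0.04, 0.03, 0, 0, 0, 0], [1, 0, 0.03, 0, 0, 0, 0], [1, 0, 0, 0, 0, 0, 0], [1, 0, 0, 0, 0, 0, 0], [1, 0, 0, 0, 0, 0, 0]]]'

```text
time_s: 13.0
position: [0.4223, -0.0592, 0.1737]
ee_rot: [-0.966, 1.57, 0.306]
wrist_force: [-0.1, 0.1, -0.5]
opening: 0.0001
```

```bash
python3 chk.py 9 side scene wrist; python3 -c "
import cv2,numpy as np
a=cv2.imread('pics/scene9.png');b=cv2.imread('pics/side9.png')
cv2.imwrite('pics/c12.png',np.hstack([cv2.resize(a[215:345,205:335],(400,400)),cv2.resize(b[190:370,250:430],(400,400))]))"
```

```text
side [ 0.34020275 -1.09331225  0.73978366] [-2.09101183  0.0166433  -0.1431614 ]
scene [ 0.944439   -0.3651438   1.02816048] [-2.57490375 -0.01228326  0.86223726]
wrist [ 0.35460305 -0.03822992  0.31672047] [ 2.85970735e+00 -4.43090802e-04  1.27233041e+00]
13.15 [ 0.4221 -0.0592  0.1735] [0.39 0.19 0.68] -0.00013856826231671904
[[-0.    -0.956  0.295]
 [ 0.     0.295  0.956]
 [-1.     0.     0.   ]]
rock [0.0895 0.0347 0.3191]
tri [ 0.1155 -0.1099  0.0564]
start [ 0.1155 -0.0596 -0.0012]
```

View pics/c12.png

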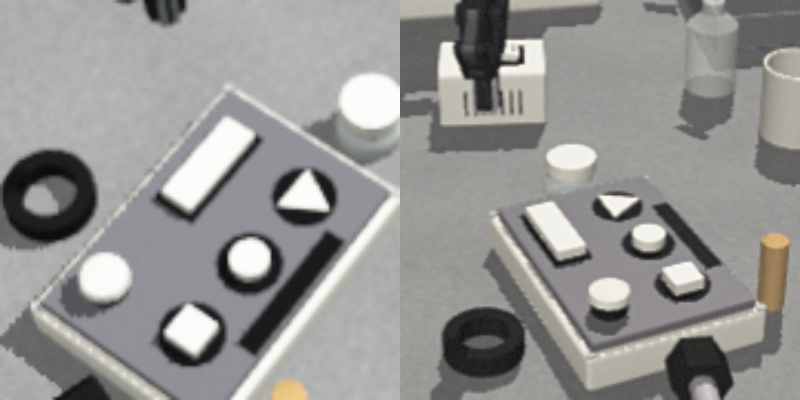

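View pics/scene9.png

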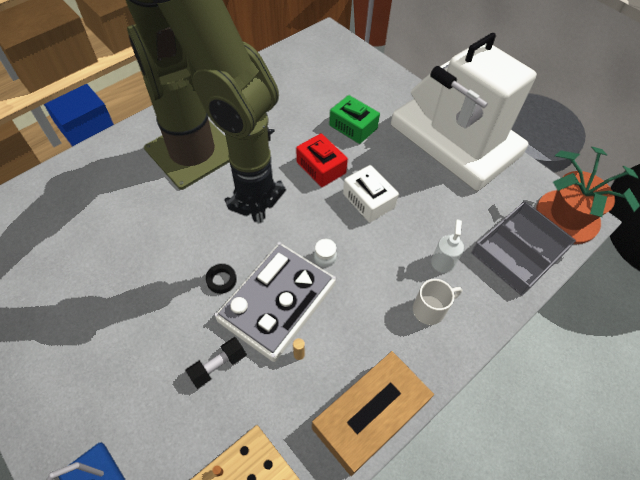

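The bar is back up and the triangle is down. Rocker stays over at (370,187), and the loose things are where they were.

```bash
python3 -c "
from workcell import ctrl
print(ctrl.hand_in())"
```

```text
the job is handed in; nothing more can be done
None
```

The sequence is complete and handed in at about 13 s of the 58 s allowed, all with closed fingertips.

1. **Rocker:** I pressed the raised half over to its hard stop, at about 32 N. The images afterwards show it tilted the other way.
2. **Triangular key:** I pressed it to its stop at z ≈ 0.050 m and 23 N. It stayed down in the later views.
3. **Start bar:** I pressed it to its stop at z ≈ 0.051 m, held it there about 1.4 s at 18–23 N, and released it. It came back up.

**Last checks:** The final images show the round and square keys and the stop knob up, and the loose things where they were. The gripper is clear of everything, with wrist force near zero.

**Disagreement:** The wrist camera placed the supply box and desk about 4–7 mm further left (+y) than the scene and side cameras did. I aimed between the two estimates for the rocker, and all three presses reached their stops.

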